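# Tip the parts tote so the weld nuts gather in the pick-up corner

### The job

The welder can't pick the scattered nuts up with gloves on: take the blue tote by its rim and tip it until all five nuts have slid together into its corner nearest the lantern frame, and stay there holding it, clearly tipped and still, for the welder to pick from; the program finishes while holding. Move the nuts by tipping alone, without touching or spilling any, and leave the lantern frame, tin, magnet and brush where they are. The low corner may rest on the bench or be lifted off it.

Things in the scene. Friction and masses are not known exactly. Their poses are not given: they have to be found in the camera images.
- tote: Open blue plastic parts tote on the bench, 176 mm (its x) by 246 mm (its y) over the rim, 72 mm high, 0.3 to 0.5 kg empty. Origin under the middle of its floor; x points away from the robot (turned up to 20 degrees either way), y to the left, z up. Floor 5 mm thick; 4 mm walls; cavity 152 by 222 mm; foot below the rim 160 by 230 mm.
- tote_rim_near (a point): Middle of the tote's long rim on the robot's side, in the centre of its section: x -82, y 0, z 63 mm in the tote's frame. The same thick rim runs all round the top: 12 mm wide, 18 mm deep (z 54 to 72 mm), flush with the inside of the walls. It can be pinched anywhere along it, one finger inside and one outside; here it runs along the tote's y.
- tote_corner_left (a point): the tote's far left inside corner, 5 mm above the floor of the tote: at x +76, y +111, z 10 mm in the tote's frame
- tote_corner_right (a point): the tote's far right inside corner, 5 mm above the floor of the tote: at x +76, y -111, z 10 mm in the tote's frame
- lantern_center (a point): house-shaped lantern frame of dark 10 mm steel bar with a gabled roof and stub chimney, 136 by 136 mm base, 222 mm high, 1.3 kg, loose on the bench beyond the tote's far left or far right corner (its middle 14 to 18 cm from it), so the wanted corner is always one of the far two. This point is on its upright axis, 90 mm above the bench. Bystander; it shows which corner is wanted.
- paste_tin: yellow round tin with an aluminium lid, 85 mm across, 72 mm high, standing on the other side, beyond the tote's other far corner; origin under its middle. Bystander.
- magnet: arrow-shaped welding magnet, red plates on a steel core, lying flat near the robot to the left: a triangle of 111 mm sides, 20 mm high; origin at the underside, under its middle. Bystander.
- wire_brush: wooden wire brush lying bristles down near the robot to the right, 260 mm long (its x, from -130 to +130 mm), 26 mm wide, 28 mm high; origin under its middle. Bystander.
- nut0_center (a point): centre of a loose bright steel hexagon nut, 17 mm over the flats, 8.5 mm high, 12 g, lying flat on the tote's floor. Five alike are scattered in the tote. They slide on the floor and walls of the tote from a slope of about 10 to 15 degrees; a nut that also rubs along a wall may want up to 30 degrees towards the corner.
- nut1_center (a point): centre of a loose bright steel hexagon nut, 17 mm over the flats, 8.5 mm high, 12 g, lying flat on the tote's floor. Like nut0.
- nut2_center (a point): centre of a loose bright steel hexagon nut, 17 mm over the flats, 8.5 mm high, 12 g, lying flat on the tote's floor. Like nut0.
- nut3_center (a point): centre of a loose bright steel hexagon nut, 17 mm over the flats, 8.5 mm high, 12 g, lying flat on the tote's floor. Like nut0.
- nut4_center (a point): centre of a loose bright steel hexagon nut, 17 mm over the flats, 8.5 mm high, 12 g, lying flat on the tote's floor. Like nut0.

How it is judged (in metres and radians):
At the end, for the whole second after the job is handed in: All five nuts lie within 100 mm of the inside corner nearest the lantern frame (one of the far two); the tote is tipped over 0.2 rad (11.5 degrees), held by the fingers (over 1 N), leaning on no bystander; tote and nuts still (under 20 mm/s). Its low corner may touch the bench (((y of lantern_center in the frame of paste_tin above 0 m and distance between each of nut0_center, nut1_center, nut2_center, nut3_center, nut4_center and tote_corner_left below 0.1 m) or (y of lantern_center in the frame of paste_tin below 0 m and distance between each of nut0_center, nut1_center, nut2_center, nut3_center, nut4_center and tote_corner_right below 0.1 m)) and angle between tote's own z axis and vertical above 0.2 rad and contact force between the fingers and tote above 1 N and linear speed of each of tote, nut0, nut1, nut2, nut3, nut4 below 0.02 m/s and angular speed of tote below 0.15 rad/s and contact force between tote and lantern below 0.3 N and contact force between tote and paste_tin below 0.3 N and contact force between tote and magnet below 0.3 N and contact force between tote and wire_brush below 0.3 N); the arm keeps its last pose, push and grip.
It fails at once if the lantern frame, tin, magnet or brush is moved more than 25 mm (distance of any of lantern_center, paste_tin, magnet, wire_brush from where it was at the start of the episode above 0.025 m).
It fails at once if a nut is touched by the robot (contact force between any of the arm, the fingers and nut0 above 0.3 N or contact force between any of the arm, the fingers and nut1 above 0.3 N or contact force between any of the arm, the fingers and nut2 above 0.3 N or contact force between any of the arm, the fingers and nut3 above 0.3 N or contact force between any of the arm, the fingers and nut4 above 0.3 N).
It fails at once if a nut leaves the tote (z of any of nut0_center, nut1_center, nut2_center, nut3_center, nut4_center in the frame of tote above 0.08 m or z of any of nut0_center, nut1_center, nut2_center, nut3_center, nut4_center in the frame of tote below -0.01 m).
It also fails if it takes over 43 s, if anything falls off the work surface, if the arm or the gripper's body presses on something with over 40 N, if the wrist force passes 120 N, or if a joint passes its speed limit or range.

### The arm

A 6-joint arm with a two-finger parallel gripper is mounted at the origin on the work surface. World frame = base frame: x ahead of the robot, y to its left, z up, the work surface at z = 0. Lengths are in mm, angles in rad, forces in N, time in s.
With the tool pointing down it reaches from about 300 to 775 mm from the base axis. Payload 14.6 kg.
Tool frame: the origin (TCP) lies midway between the tips of the shut fingers; the grasp point (between the pads) lies 19 mm behind it (manip.hold_point_z is the distance from the TCP to the grasp point, in mm); z points along the fingers, y is the direction in which the jaws open and shut (so a half turn about z gives the same grasp; the last joint's range is limited). The gripper opens to 94 mm and grips with 3 to 60 N. Pads are 16 mm wide; open, the fingers measure 119 mm over their backs; the gripper's body (75 mm by 177 mm) begins 78 mm behind the grasp point.
Start: joints at [-1.312, 0.3, 1.521, -0, 1.321, -0.067], TCP at [176.029, -521.059, 174.746] pointing down, gripper open.
Joint ranges: [-3.03, 3.03], [-0.79, 2.21], [0.23, 2.52], [-1.04, 4.18], [0, 3.07], [-2.55, 2.55]. Speed limits (rad/s): [2.22, 2.22, 2.57, 3.14, 3.14, 3.14].

### API

Orientations are given as [roll, pitch, yaw] about the fixed x, y, z axes, in that order (R = Rz(yaw) Ry(pitch) Rx(roll)).
In Python, from cell import manip gives the robot as it stands.
- The arm moves only by the shell command python3 -m crank 'ROWS' [OPENING] [FORCE]. ROWS is JSON, a list of rows, each an object with "offset": the shift along the world's x, y, z in m, a list of three; "spin": the turn about the world's z in degrees. In form: [{"offset": [dx, dy, dz], "spin": spin}, ...]. A call has exactly 8 rows; each row is the pose to reach, as a shift and turn from the pose measured when the call began; what a row does not reach only later rows make up. A row lasts 1/12 s, in which the tool goes at most 41.7 mm and 7.16 degrees, less where a joint would pass 70% of its speed; a pose out of reach is approached as far as the arm can. A call with a gripper value outside its range is refused whole. OPENING is the opening, from 0 (shut) to 1 (fully open), set as the call begins (- or left out, the last holds). The fingers move at their own pace and stop on an object; FORCE is the grip in N (left out, the last holds). Time passes only in rows, so rows that repeat a pose let the fingers close, or fill a call up. It gives the time, the measured TCP pose, the force and the opening at its end, in the units of the state.
- manip.read_state(): the state, without advancing time (a new reading comes with each control period).
- manip.camera(name): name is "side" or "top"; returns a dict with "pixels" (384x512x3 uint8, red, green, blue), "fx", "fy", "cx", "cy" (pixels), "k1" (the pictures are not rectified: a ray, as slopes to the right and down, at radius r is drawn at 1 + k1 r^2 times it, then the intrinsics apply), "extrinsics" (4x4, takes a point from world to camera coordinates). Camera axes: x right, y down, z forward; pixel columns grow to the right and rows downward; lengths in mm; the calibration is good to about 2 mm. A picture is of the moment at which its call begins. There is no depth.
- manip.sign_off(): hands the job in, once; it reports no verdict.
Trained networks look in a picture, given as the dict that the camera call returned (one of the last four; its "shot" number tells which), for a name from the list of things; names that differ only in an ending like _2 or _b are one class to them, and where a whole thing is asked for, a point or a joint stands for the part that bears it (a point fixed in the world has none). Each returns a list of dicts, best first, with "conf" (0 to 1); they miss things now and then, are a little off and sometimes report something else, mostly with a low value. They report only what shows in the picture. A call takes as long as a camera call.
- manip.search_frame(picture, name): "location" ([x, y, z] in mm, in world coordinates, good to about 4 mm: the middle of the surface that is visible of it).
- manip.masks_of(picture, name): "mask" (384x512 bool, what is visible of it).
The state is a dict: "clock": time; "joints": joint angles; "qd": joint speeds; "effort": joint torques, N m; "eef_pos": TCP position; "eef_rot": TCP orientation; "wrist_force": force on the tool from outside, world axes, zero at the start; "moment": the same for the moment, N m; "finger_gap": finger opening in mm.
Only numpy, scipy, OpenCV 4.12 (cv2) and the standard library are available. Lean on these libraries where they do the work, as an engineer would, in place of code of your own. Each camera call takes 0.05 s, during which the arm holds its last target. There are 200 camera calls.

## Working session

There is one attempt and no reset: what is moved stays moved. The work goes in short steps, Python scripts to look and compute and a shell command to move; the robot and the scene stay as the last step left them, time stands still between calls to the robot, and variables do not carry over. Pictures are saved under pics/ and viewed, about 8 in all and at most 12, crops included, and the job is handed in when it is done.

```bash
mkdir -p pics; cat > h.py <<'E'
import numpy as np, cv2, sys
from cell import manip
def shot(n,name):
    p=manip.camera(n); cv2.imwrite(f'pics/{name}.png',p['pixels'][:,:,::-1]); return p
def ray(p,uv):
    d=np.array([(uv[0]-p['cx'])/p['fx'],(uv[1]-p['cy'])/p['fy']]); s=d.copy()
    for _ in range(20): s=d/(1+p['k1']*(s@s))
    E=np.array(p['extrinsics']);R=E[:3,:3];t=E[:3,3]
    return -R.T@t, R.T@np.array([s[0],s[1],1])
def atz(p,uv,z):
    o,d=ray(p,uv); return o+d*(z-o[2])/d[2]
def proj(p,X):
    E=np.array(p['extrinsics']);c=E[:3,:3]@np.array(X)+E[:3,3];s=c[:2]/c[2];s=s*(1+p['k1']*(s@s))
    return np.array([s[0]*p['fx']+p['cx'],s[1]*p['fy']+p['cy']])
E
python3 - <<'E'
from h import *
np.set_printoptions(precision=1,suppress=True)
t=shot('top','t0'); s=shot('side','s0')
for n in ['tote','tote_rim_near','tote_corner_left','lantern_center','paste_tin','magnet','wire_brush','nut0_center']:
    for q,l in((t,'t'),(s,'s')):
        print(n,l,[(np.array(d['location']),round(d['conf'],2)) for d in manip.search_frame(q,n)][:6])
m=manip.masks_of(t,'tote')
m=m[0]['mask']; c=max(cv2.findContours(m.astype('uint8'),0,2)[0],key=cv2.contourArea)
P=np.array([atz(t,x[0],72)[:2] for x in c],dtype='float32'); r=cv2.minAreaRect(P);print(r); print(cv2.boxPoints(r))
print(manip.read_state())
cv2.imwrite('pics/a0.png',np.vstack([cv2.resize(q['pixels'],(400,300)) for q in(t,s)])[:,:,::-1])
E
```

```text
tote t [(array([571.1, 114.2,   4.4]), 0.68)]
tote s [(array([569.5, 100.7,  24.3]), 0.71)]
tote_rim_near t [(array([571.2, 111.9,   3.3]), 0.88)]
tote_rim_near s [(array([573.1, 104.3,  23.6]), 0.79)]
tote_corner_left t [(array([568.4, 106.3,   7.2]), 0.79)]
tote_corner_left s [(array([577.1, 105.6,  21.4]), 0.57)]
lantern_center t [(array([ 638.4, -148. ,  128.1]), 0.76)]
lantern_center s [(array([ 648.4, -133.5,  118.6]), 0.98), (array([577.4, 102.2,  21.1]), 0.52)]
paste_tin t [(array([630.5, 392.2,  71.2]), 0.84)]
paste_tin s [(array([622. , 413.1,  72.9]), 0.97)]
magnet t [(array([260.3, 305.3,  21.8]), 0.97)]
magnet s [(array([ 647.5, -135. ,  119.8]), 0.75)]
wire_brush t [(array([ 230.5, -355.5,   25. ]), 0.83)]
wire_brush s []
nut0_center t [(array([570.6, 108.9,   8.7]), 0.46)]
nut0_center s []
((558.9857788085938, 108.68958282470703), (184.37359619140625, 248.18455505371094), 0.13991008698940277)
[[466.5 232.6]
 [467.1 -15.6]
 [651.5 -15.2]
 [650.9 233. ]]
{'clock': 0.95, 'joints': array([-1.3,  0.3,  1.5, -0. ,  1.3, -0.1]), 'qd': array([0., 0., 0., 0., 0., 0.]), 'effort': array([  0. , -53.2, -35.3,   0.1,   0. ,   0. ]), 'eef_pos': array([ 176. , -521.1,  174.7]), 'eef_rot': array([-3.1,  0. ,  0.3]), 'wrist_force': array([0.3, 0.4, 0.4]), 'moment': array([-0., -0.,  0.]), 'finger_gap': 93.89000250424341}
```

View pics/a0.png

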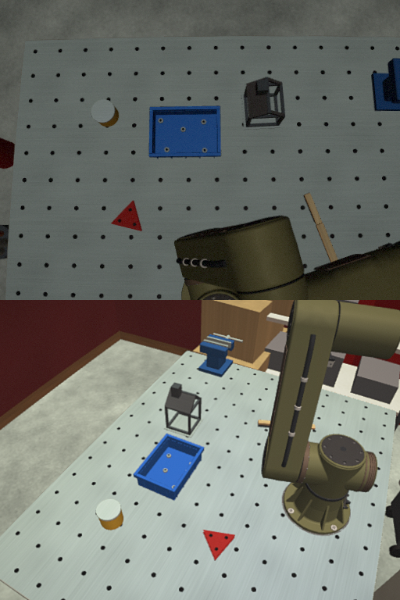

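```bash
python3 - <<'E'
from h import *
im=cv2.imread('pics/t0.png')[115:215,175:300]
cv2.imwrite('pics/c0.png',cv2.resize(im,None,fx=6,fy=6,interpolation=cv2.INTER_CUBIC))
E
```

```text
(no output)
```

View pics/c0.png

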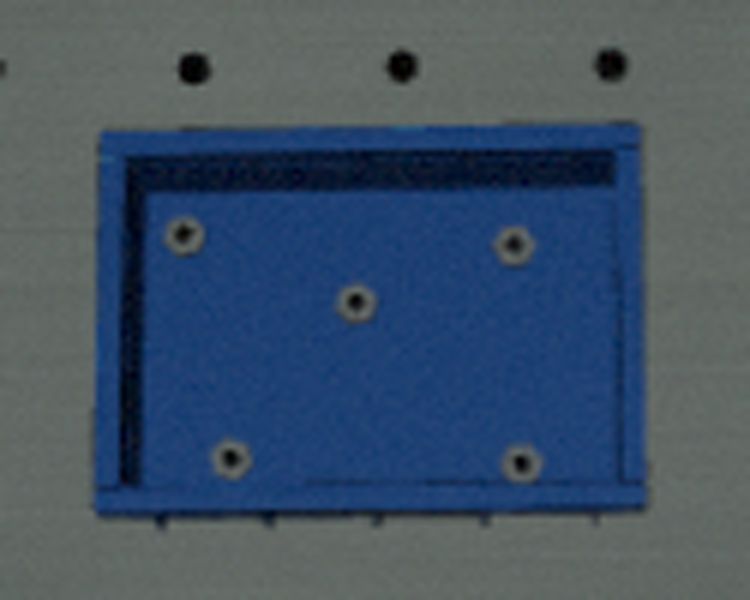

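The crop shows the tote nearly square to the robot, with rim corners at crop pixels (101,133), (639,126), (645,508) and (97,515). The five nuts are spread over its floor, and the lantern is off to the right.

```bash
python3 - <<'E'
from h import *
np.set_printoptions(precision=1,suppress=True)
t=manip.camera('top')
px=lambda a:(175+(a[0]+.5)/6-.5,115+(a[1]+.5)/6-.5)
TL,TR,BR,BL=[atz(t,px(a),72)[:2] for a in[(101,133),(639,126),(645,508),(97,515)]]
print(TL,TR,BR,BL)
c=(TL+TR+BR+BL)/4; y=(TL-TR)+(BL-BR); yaw=np.arctan2(-y[0],y[1]); print(c,np.degrees(yaw))
R=np.array([[np.cos(yaw),-np.sin(yaw)],[np.sin(yaw),np.cos(yaw)]])
for a in[(-82,95),(-82,0),(-55,117),(-40,117),(80,-115),(76,-111)]: print(a,c+R@np.array(a))
for n in [(184,236),(514,245),(355,302),(231,459),(521,463)]: print('nut',R.T@(atz(t,px(n),13)[:2]-c))
from scipy.spatial.transform import Rotation as Ro
s=manip.read_state(); print(Ro.from_euler('xyz',s['eef_rot']).as_matrix(), s['eef_rot'])
E
```

```text
[646.8 232.4] [647.8 -11.5] [473.1 -12.4] [471.4 230.1]
[559.8 109.6] 0.3002764599913555
(-82, 95) [477.3 204.2]
(-82, 0) [477.8 109.2]
(-55, 117) [504.2 226.3]
(-40, 117) [519.2 226.4]
(80, -115) [640.4  -4.9]
(76, -111) [636.4  -1. ]
nut [54.2 91.8]
nut [ 47.6 -63.4]
nut [21.2 11.1]
nut [-52.7  68.6]
nut [-56.1 -65.9]
[[ 0.9  0.3  0. ]
 [ 0.3 -0.9 -0. ]
 [ 0.   0.  -1. ]] [ 3.1 -0.   0.3]
```

```bash
python3 -m crank '[{"offset":[0.015,0.037,0],"spin":4},{"offset":[0.031,0.074,0],"spin":8},{"offset":[0.046,0.111,0],"spin":12},{"offset":[0.061,0.148,0],"spin":16},{"offset":[0.077,0.185,0],"spin":20},{"offset":[0.092,0.222,0],"spin":24},{"offset":[0.107,0.259,0],"spin":28},{"offset":[0.123,0.296,0],"spin":32}]' 0.6 25
```

```text
clock: 1.67
eef_pos: [299.2, -223.3, 174.9]
eef_rot: [3.141, 0.0, 0.887]
wrist_force: [0.3, -0.3, 0.2]
finger_gap: 56.2
```

```bash
python3 -m crank '[{"offset":[0.015,0.036,0],"spin":5},{"offset":[0.030,0.072,0],"spin":10},{"offset":[0.045,0.108,0],"spin":15},{"offset":[0.060,0.144,0],"spin":20},{"offset":[0.075,0.180,0],"spin":25},{"offset":[0.090,0.216,0],"spin":30},{"offset":[0.105,0.252,0],"spin":35},{"offset":[0.120,0.288,0],"spin":39.5}]'
python3 -m crank '[{"offset":[0.015,0.036,-0.01],"spin":0},{"offset":[0.030,0.072,-0.02],"spin":0},{"offset":[0.045,0.108,-0.03],"spin":0},{"offset":[0.058,0.139,-0.04],"spin":0},{"offset":[0.058,0.139,-0.055],"spin":0},{"offset":[0.058,0.139,-0.07],"spin":0},{"offset":[0.058,0.139,-0.07],"spin":0},{"offset":[0.058,0.139,-0.07],"spin":0}]'
python3 - <<'E'
from h import *
p=shot('side','s1');q=shot('top','t1')
u=proj(p,[477,204,60]).astype(int);v=proj(q,[477,204,60]).astype(int);print(u,v,manip.read_state()['joints'])
f=lambda p,u:cv2.resize(p['pixels'][max(u[1]-75,0):u[1]+75,max(u[0]-100,0):u[0]+100],(400,300))
cv2.imwrite('pics/c1.png',np.hstack([f(p,u),f(q,v)])[:,:,::-1])
E
```

```text
clock: 2.33
eef_pos: [419.5, 66.8, 175.2]
eef_rot: [3.14, 0.0, 1.581]
wrist_force: [0.6, -1.6, -0.1]
finger_gap: 56.5
clock: 3.0
eef_pos: [477.3, 205.7, 105.1]
eef_rot: [3.141, 0.0, 1.581]
wrist_force: [0.1, -0.5, 1.0]
finger_gap: 56.8
[226 240] [201 199] [ 3.36386540e-01  3.00781386e-01  1.68714586e+00 -5.40025726e-04
  1.15076665e+00  3.26456751e-01]
```

View pics/c1.png

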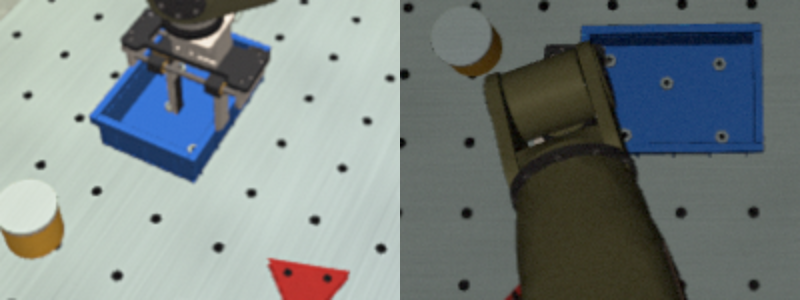

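The side view shows the fingers straddling the near rim towards its left end, and the top view shows the nuts clear of them. Next I descend and close.

```bash
python3 -m crank '[{"offset":[0,0,-0.02],"spin":0},{"offset":[0,0,-0.035],"spin":0},{"offset":[0,0,-0.05],"spin":0},{"offset":[0,0,-0.06],"spin":0},{"offset":[0,0,-0.06],"spin":0},{"offset":[0,0,-0.06],"spin":0},{"offset":[0,0,-0.06],"spin":0},{"offset":[0,0,-0.06],"spin":0}]' 0.6
python3 -m crank '[{"offset":[0,0,0],"spin":0},{"offset":[0,0,0],"spin":0},{"offset":[0,0,0],"spin":0},{"offset":[0,0,0],"spin":0},{"offset":[0,0,0],"spin":0},{"offset":[0,0,0],"spin":0},{"offset":[0,0,0],"spin":0},{"offset":[0,0,0],"spin":0}]' 0 25
```

```text
clock: 3.77
eef_pos: [478.6, 205.9, 47.4]
eef_rot: [3.137, -0.001, 1.581]
wrist_force: [0.4, 0.4, -0.5]
finger_gap: 56.6
clock: 4.43
eef_pos: [478.5, 205.9, 47.4]
eef_rot: [3.137, -0.001, 1.581]
wrist_force: [-0.1, 0.5, 0.3]
finger_gap: 6.7
```

```bash
python3 - <<'E'
from h import *
p=shot('side','s2');q=shot('top','t2'); s=manip.read_state();print(s['finger_gap'],s['eef_pos'])
cv2.imwrite('pics/c2.png',np.hstack([cv2.resize(p['pixels'][180:280,160:290],(520,400),interpolation=2),cv2.resize(q['pixels'][120:220,180:250],(280,400),interpolation=2)])[:,:,::-1])
E
```

```text
0.8096326064665402 [478.56852183 205.92129383  47.41475418]
```

View pics/c2.png

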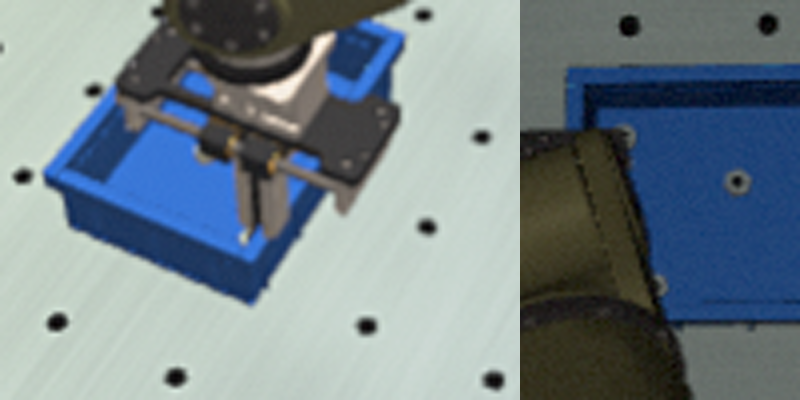

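```bash
python3 - <<'E'
from h import *
np.set_printoptions(precision=1,suppress=True)
p=shot('side','s3'); im=cv2.resize(p['pixels'][180:280,160:290],(780,600),interpolation=2)[:,:,::-1].copy()
f=lambda X:tuple(int(a) for a in ((proj(p,X)-[160,180]+.5)*6-.5))
s=manip.read_state(); print(s['eef_pos'],s['finger_gap'],s['joints'])
cv2.circle(im,f(s['eef_pos']),4,(0,0,255),1)
C=np.array([[646.8,232.4],[647.8,-11.5],[473.1,-12.4],[471.4,230.1]])
for z,k in((72,(0,255,0)),(0,(0,255,255))):
    cv2.polylines(im,[np.array([f([*c,z]) for c in C])],True,k,1)
cv2.imwrite('pics/c3.png',im)
E
```

```text
[478.6 205.9  47.4] 0.6654465482513839 [ 0.3  0.4  1.7 -0.   1.   0.3]
```

View pics/c3.png

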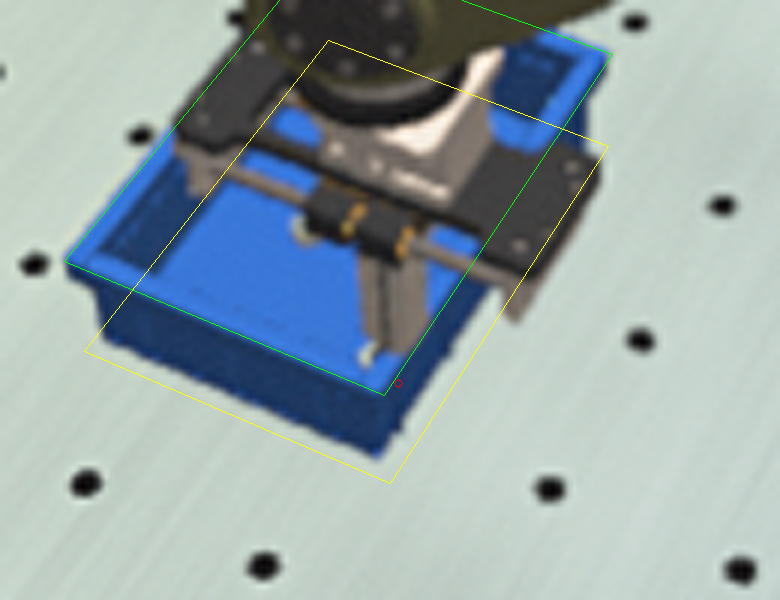

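```bash
python3 - <<'E'
from h import *
p=manip.camera('side'); im=cv2.resize(cv2.imread('pics/s1.png')[180:280,160:290],(780,600),interpolation=2)
f=lambda X:tuple(int(a) for a in ((proj(p,X)-[160,180]+.5)*6-.5))
for dx,k in((-28.4,(0,0,255)),(28.4,(0,255,0)),(0,(0,255,255))):
    for z in(105,125,145,165,183): cv2.circle(im,f([477.3+dx,205.7,z]),3,k,1)
cv2.imwrite('pics/c4.png',im)
E
```

```text
(no output)
```

View pics/c4.png

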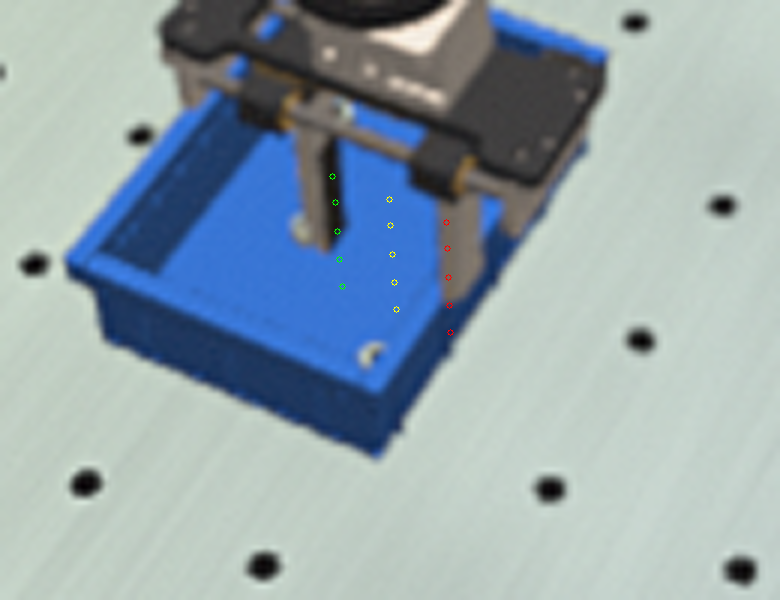

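The side view shows the real fingertips about 25 mm higher than the reported TCP (state z 105, tips drawn near 130). So the fingers closed on top of the rim, at state z 47 against a rim at 72. I'll correct z by -25 mm, reopen and go lower.

```bash
python3 -c "
from cell import manip;print(manip.hold_point_z)"
python3 -m crank '[{"offset":[0,0,0.01],"spin":0},{"offset":[0,0,0.02],"spin":0},{"offset":[0,0,0.02],"spin":0},{"offset":[0,0,0.02],"spin":0},{"offset":[0,0,0.02],"spin":0},{"offset":[0,0,0.02],"spin":0},{"offset":[0,0,0.02],"spin":0},{"offset":[0,0,0.02],"spin":0}]' 0.5
python3 -m crank '[{"offset":[0,0,-0.01],"spin":0},{"offset":[0,0,-0.02],"spin":0},{"offset":[0,0,-0.03],"spin":0},{"offset":[0,0,-0.04],"spin":0},{"offset":[0,0,-0.047],"spin":0},{"offset":[0,0,-0.047],"spin":0},{"offset":[0,0,-0.047],"spin":0},{"offset":[0,0,-0.047],"spin":0}]'
python3 -m crank '[{"offset":[0,0,0],"spin":0},{"offset":[0,0,0],"spin":0},{"offset":[0,0,0],"spin":0},{"offset":[0,0,0],"spin":0},{"offset":[0,0,0],"spin":0},{"offset":[0,0,0],"spin":0},{"offset":[0,0,0],"spin":0},{"offset":[0,0,0],"spin":0}]' 0 25
```

```text
18.8
clock: 5.3
eef_pos: [478.4, 205.8, 67.1]
eef_rot: [3.138, -0.001, 1.581]
wrist_force: [0.4, 0.3, -0.1]
finger_gap: 46.6
clock: 5.97
eef_pos: [478.6, 205.9, 20.4]
eef_rot: [3.137, -0.001, 1.581]
wrist_force: [-0.1, 0.1, 0.4]
finger_gap: 46.7
clock: 6.63
eef_pos: [478.7, 206.0, 20.5]
eef_rot: [3.137, -0.001, 1.581]
wrist_force: [-0.8, -1.2, 1.7]
finger_gap: 12.0
```

The gap is 12.0 mm, which is the rim width, so it is gripped. Now I tip towards the right along the arc.

```bash
python3 -m crank '[{"offset":[0,-0.002,0.006],"spin":0},{"offset":[0,-0.004,0.012],"spin":0},{"offset":[0,-0.0065,0.018],"spin":0},{"offset":[0,-0.009,0.024],"spin":0},{"offset":[0,-0.0115,0.03],"spin":0},{"offset":[0,-0.014,0.035],"spin":0},{"offset":[0,-0.017,0.041],"spin":0},{"offset":[0,-0.02,0.046],"spin":0}]'
python3 -m crank '[{"offset":[0,-0.004,0.006],"spin":0},{"offset":[0,-0.008,0.012],"spin":0},{"offset":[0,-0.012,0.018],"spin":0},{"offset":[0,-0.016,0.024],"spin":0},{"offset":[0,-0.021,0.03],"spin":0},{"offset":[0,-0.026,0.037],"spin":0},{"offset":[0,-0.026,0.037],"spin":0},{"offset":[0,-0.026,0.037],"spin":0}]'
python3 - <<'E'
from h import *
p=shot('side','s5');q=shot('top','t5')
cv2.imwrite('pics/c5.png',np.hstack([cv2.resize(p['pixels'][150:290,140:300],(457,400),interpolation=2),cv2.resize(q['pixels'][110:220,180:270],(327,400),interpolation=2)])[:,:,::-1])
E
```

```text
clock: 7.3
eef_pos: [478.7, 185.6, 67.2]
eef_rot: [3.137, -0.001, 1.581]
wrist_force: [0.1, 0.9, -3.0]
finger_gap: 11.8
clock: 7.97
eef_pos: [478.9, 159.5, 104.6]
eef_rot: [3.136, -0.001, 1.58]
wrist_force: [-1.6, 0.6, -2.8]
finger_gap: 11.7
```

View pics/c5.png

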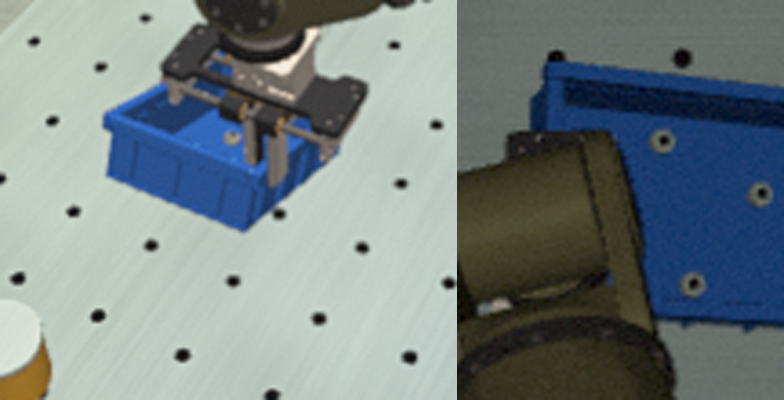

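Three nuts are in view, all well right of where they started and probably still sliding. I'll wait one call and look at the whole tote.

```bash
python3 -m crank '[{"offset":[0,0,0],"spin":0},{"offset":[0,0,0],"spin":0},{"offset":[0,0,0],"spin":0},{"offset":[0,0,0],"spin":0},{"offset":[0,0,0],"spin":0},{"offset":[0,0,0],"spin":0},{"offset":[0,0,0],"spin":0},{"offset":[0,0,0],"spin":0}]'
python3 - <<'E'
from h import *
q=shot('top','t6'); print([np.round(d['location']) for d in manip.search_frame(q,'nut0_center')])
cv2.imwrite('pics/c6.png',cv2.resize(q['pixels'][100:220,190:370],(780,520),interpolation=2)[:,:,::-1])
E
```

```text
clock: 8.73
eef_pos: [478.6, 159.7, 104.1]
eef_rot: [3.137, -0.001, 1.581]
wrist_force: [-0.6, -0.4, -3.7]
finger_gap: 11.8
[]
```

View pics/c6.png

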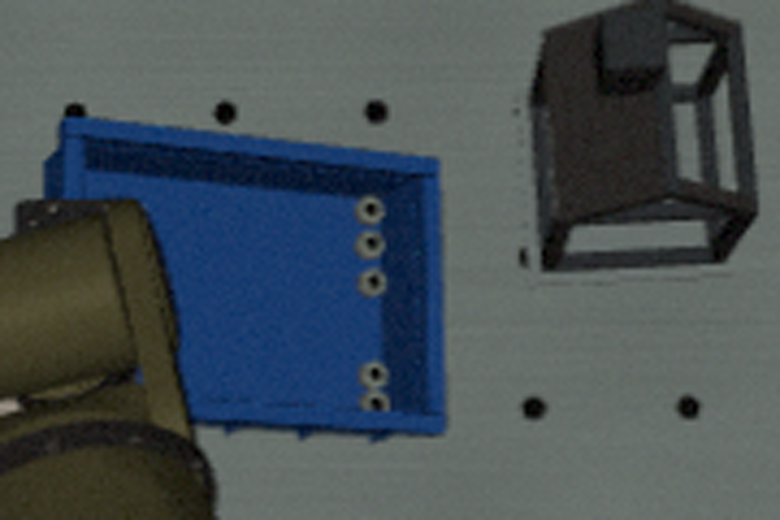

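All five nuts line the right wall, at crop x≈370 and y from 210 to 400. The lantern hasn't moved. Next I lower along the same arc and release.

```bash
python3 -m crank '[{"offset":[0,0.004,-0.006],"spin":0},{"offset":[0,0.008,-0.012],"spin":0},{"offset":[0,0.012,-0.018],"spin":0},{"offset":[0,0.016,-0.024],"spin":0},{"offset":[0,0.02,-0.03],"spin":0},{"offset":[0,0.024,-0.036],"spin":0},{"offset":[0,0.027,-0.041],"spin":0},{"offset":[0,0.029,-0.046],"spin":0}]'
python3 -m crank '[{"offset":[0,0.002,-0.006],"spin":0},{"offset":[0,0.005,-0.012],"spin":0},{"offset":[0,0.008,-0.018],"spin":0},{"offset":[0,0.011,-0.024],"spin":0},{"offset":[0,0.014,-0.03],"spin":0},{"offset":[0,0.016,-0.035],"spin":0},{"offset":[0,0.017,-0.038],"spin":0},{"offset":[0,0.017,-0.038],"spin":0}]'
python3 -m crank '[{"offset":[0,0,0],"spin":0},{"offset":[0,0,0],"spin":0},{"offset":[0,0,0],"spin":0},{"offset":[0,0,0],"spin":0},{"offset":[0,0,0],"spin":0},{"offset":[0,0,0],"spin":0},{"offset":[0,0,0.02],"spin":0},{"offset":[0,0,0.04],"spin":0}]' 0.5
python3 -m crank '[{"offset":[-0.01,0,0.03],"spin":-6},{"offset":[-0.02,0.01,0.06],"spin":-12},{"offset":[-0.02,0.02,0.07],"spin":-18},{"offset":[-0.02,0.03,0.07],"spin":-24},{"offset":[-0.02,0.04,0.07],"spin":-30},{"offset":[-0.02,0.05,0.07],"spin":-36},{"offset":[-0.02,0.06,0.07],"spin":-42},{"offset":[-0.02,0.07,0.07],"spin":-48}]'
python3 - <<'E'
from h import *
q=shot('top','t7')
m=manip.masks_of(q,'tote'); print([d['conf'] for d in m])
cv2.imwrite('pics/c7.png',cv2.resize(q['pixels'][115:215,175:300],(750,600),interpolation=2)[:,:,::-1])
E
```

```text
clock: 9.5
eef_pos: [478.5, 189.1, 57.3]
eef_rot: [3.137, -0.001, 1.581]
wrist_force: [-0.8, 2.6, -0.1]
finger_gap: 11.9
clock: 10.17
eef_pos: [478.5, 206.4, 20.0]
eef_rot: [3.138, -0.001, 1.581]
wrist_force: [-6.4, -2.0, 13.3]
finger_gap: 12.0
clock: 10.83
eef_pos: [477.8, 206.2, 59.6]
eef_rot: [3.14, -0.0, 1.581]
wrist_force: [-0.1, -0.4, 1.1]
finger_gap: 46.7
clock: 11.5
eef_pos: [457.8, 276.7, 129.6]
eef_rot: [3.14, -0.001, 0.738]
wrist_force: [0.4, -0.3, -0.4]
finger_gap: 47.0
[0.36]
```

View pics/c7.png

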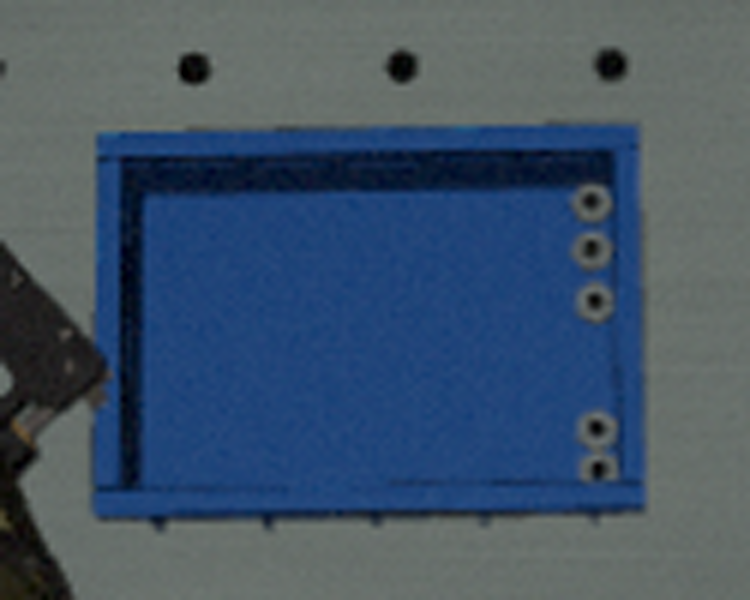

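The tote is back flat where it was, with the nuts against the right wall at crop x≈593 and y 203–468. Next I regrip the left short rim near its robot-side end.

```bash
python3 -m crank '[{"offset":[0.006,-0.007,0],"spin":-6},{"offset":[0.013,-0.014,0],"spin":-12},{"offset":[0.02,-0.021,0],"spin":-18},{"offset":[0.027,-0.028,0],"spin":-24},{"offset":[0.034,-0.035,0],"spin":-30},{"offset":[0.04,-0.042,-0.01],"spin":-36},{"offset":[0.046,-0.05,-0.02],"spin":-42},{"offset":[0.046,-0.05,-0.04],"spin":-42}]' 0.5
python3 -m crank '[{"offset":[0,0,-0.015],"spin":0},{"offset":[0,0,-0.03],"spin":0},{"offset":[0,0,-0.045],"spin":0},{"offset":[0,0,-0.06],"spin":0},{"offset":[0,0,-0.07],"spin":0},{"offset":[0,0,-0.07],"spin":0},{"offset":[0,0,-0.07],"spin":0},{"offset":[0,0,-0.07],"spin":0}]'
python3 -m crank '[{"offset":[0,0,0],"spin":0},{"offset":[0,0,0],"spin":0},{"offset":[0,0,0],"spin":0},{"offset":[0,0,0],"spin":0},{"offset":[0,0,0],"spin":0},{"offset":[0,0,0],"spin":0},{"offset":[0,0,0],"spin":0},{"offset":[0,0,0],"spin":0}]' 0 30
```

```text
clock: 12.27
eef_pos: [505.4, 225.7, 90.6]
eef_rot: [3.141, -0.003, 0.005]
wrist_force: [0.2, 0.7, 0.3]
finger_gap: 46.6
clock: 12.93
eef_pos: [505.9, 225.7, 21.5]
eef_rot: [3.141, -0.005, 0.006]
wrist_force: [-0.2, 0.3, 0.3]
finger_gap: 47.0
clock: 13.6
eef_pos: [505.9, 225.8, 21.6]
eef_rot: [3.141, -0.005, 0.007]
wrist_force: [-0.6, 2.0, 2.1]
finger_gap: 12.1
```

```bash
python3 -m crank '[{"offset":[0.003,0,0.006],"spin":0},{"offset":[0.006,0,0.011],"spin":0},{"offset":[0.009,0,0.016],"spin":0},{"offset":[0.013,0,0.022],"spin":0},{"offset":[0.016,0,0.026],"spin":0},{"offset":[0.019,0,0.03],"spin":0},{"offset":[0.021,0,0.033],"spin":0},{"offset":[0.021,0,0.033],"spin":0}]' 0 18
python3 -m crank '[{"offset":[0.003,0,0.004],"spin":0},{"offset":[0.006,0,0.007],"spin":0},{"offset":[0.009,0,0.01],"spin":0},{"offset":[0.012,0,0.012],"spin":0},{"offset":[0.015,0,0.015],"spin":0},{"offset":[0.019,0,0.018],"spin":0},{"offset":[0.019,0,0.018],"spin":0},{"offset":[0.019,0,0.018],"spin":0}]'
python3 - <<'E'
from h import *
p=shot('side','s8');q=shot('top','t8')
cv2.imwrite('pics/c8.png',np.hstack([cv2.resize(p['pixels'][150:290,140:300],(400,350),interpolation=2),cv2.resize(q['pixels'][110:220,180:305],(398,350),interpolation=2)])[:,:,::-1])
E
```

```text
clock: 14.27
eef_pos: [527.5, 225.8, 55.2]
eef_rot: [3.142, -0.006, 0.006]
wrist_force: [0.1, 0.0, -3.6]
finger_gap: 13.1
clock: 14.93
eef_pos: [546.7, 225.8, 73.2]
eef_rot: [3.142, -0.006, 0.006]
wrist_force: [-1.0, -0.5, -4.4]
finger_gap: 13.9
```

View pics/c8.png

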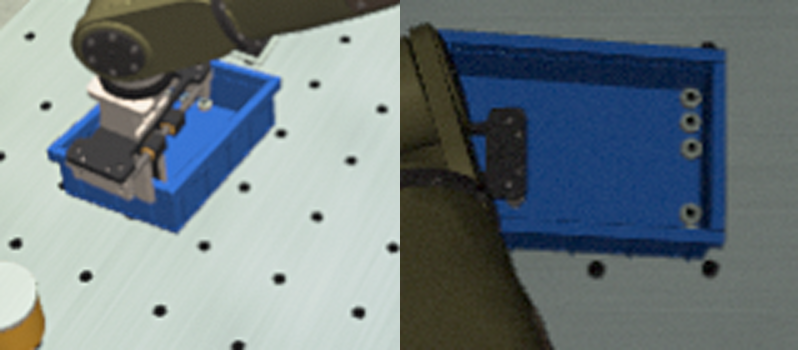

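The top view shows four nuts still along the right wall at crop x≈690, with the fifth hidden behind the near rim. The tote has rolled right but hardly pitched: the pads hold it against turning about the jaw axis. I'll ease the grip so it can swing nose-down, tracking the nuts by numbers.

```bash
cat >> h.py <<'E'
def nuts(q):
    h=cv2.cvtColor(q['pixels'],cv2.COLOR_RGB2HSV); y0,x0=100,225
    H=h[y0:225,x0:310]; blue=cv2.morphologyEx(((H[...,0]>95)&(H[...,0]<130)&(H[...,1]>140)).astype('uint8'),cv2.MORPH_CLOSE,np.ones((9,9)))
    g=((H[...,1]<110)&(H[...,2]>85)&(blue>0)).astype('uint8')
    n,_,st,c=cv2.connectedComponentsWithStats(g)
    return [(int(st[i,4]),np.round(c[i]+[x0,y0],1).tolist()) for i in range(1,n) if st[i,4]>5]
E
python3 - <<'E'
from h import *
for n in('t7','t8'): print(n,nuts({'pixels':cv2.imread(f'pics/{n}.png')[:,:,::-1].copy()}))
E
python3 -m crank '[{"offset":[0,0,0],"spin":0},{"offset":[0,0,0],"spin":0},{"offset":[0,0,0],"spin":0},{"offset":[0,0,0],"spin":0},{"offset":[0,0,0],"spin":0},{"offset":[0,0,0],"spin":0},{"offset":[0,0,0],"spin":0},{"offset":[0,0,0],"spin":0}]' 0 9
python3 -c "
from h import *
print(nuts(shot('top','t9')))"
```

```text
t7 [(25, [273.2, 148.6]), (23, [273.3, 156.3]), (24, [273.3, 164.6]), (46, [274.1, 188.3])]
t8 [(17, [270.5, 140.2]), (21, [270.8, 147.6]), (26, [271.0, 156.0]), (30, [270.6, 177.6])]
clock: 15.7
eef_pos: [546.4, 225.8, 73.0]
eef_rot: [3.141, -0.005, 0.006]
wrist_force: [-0.7, 0.1, -2.8]
finger_gap: 14.1
[(18, [270.6, 140.2]), (22, [270.7, 147.7]), (22, [271.0, 155.9]), (25, [270.5, 177.4])]
```

```bash
cat >> h.py <<'E'
from scipy.optimize import least_squares
from scipy.spatial.transform import Rotation as Ro
def fit(obs):  # obs: list of (picture, tote point, pixel)
    def X(v,a): return Ro.from_euler('xyz',v[3:]).apply(a)+v[:3]*100
    r=least_squares(lambda v:np.concatenate([proj(p,X(v,a))-b for p,a,b in obs]),[5.8,1.1,.2,.1,.1,0],loss='soft_l1')
    v=r.x; print('pos',v[:3]*100,'rpy deg',np.degrees(v[3:]),'res',r.fun)
    for a in[(80,-115,0),(-80,-115,0),(80,115,0),(-80,115,0)]: print('foot',a,np.round(X(v,np.array(a)),0))
    z=Ro.from_euler('xyz',v[3:]).as_matrix()[2]; print('tilt',np.degrees(np.arccos(z[2])),'slope far',np.degrees(np.arcsin(-z[0])),'slope right',np.degrees(np.arcsin(z[1])))
E
python3 - <<'E'
from h import *
np.set_printoptions(precision=1,suppress=True)
p=shot('side','s9');q=shot('top','t9')
S=lambda a:np.array([140+a[0]/2.5-.3,150+a[1]/2.5-.3]);T=lambda a:np.array([180+(a[0]-400)/3.184-.3,110+a[1]/3.184-.3])
c=lambda x,y:np.array([88*x,123*y,72])
fit([(p,c(1,1),S((48,152))),(p,c(-1,1),S((181,202))),(p,c(-1,-1),S((280,86))),(q,c(1,-1),T((725,48))),(q,c(-1,-1),T((722,240)))])
f=lambda p,a,b,w,h:cv2.resize(p['pixels'][a:a+h,b:b+w],None,fx=3.6,fy=3.6,interpolation=2)
cv2.imwrite('pics/c9.png',np.hstack([f(p,170,150,110,100),f(q,110,190,110,100)])[:,:,::-1])
E
```

```text
pos [590.6 120.6  19.8] rpy deg [9.8 3.5 0.5] res [-0.2  0.2 -0.5 -0.1  0.4  0.1 -0.7 -0.7  1.6  1.3]
foot (80, -115, 0) [670.   8.  -5.]
foot (-80, -115, 0) [511.   7.   5.]
foot (80, 115, 0) [671. 235.  35.]
foot (-80, 115, 0) [511. 233.  44.]
tilt 10.433000967622451 slope far 3.5103481362849145 slope right 9.812250065363214
```

View pics/c9.png

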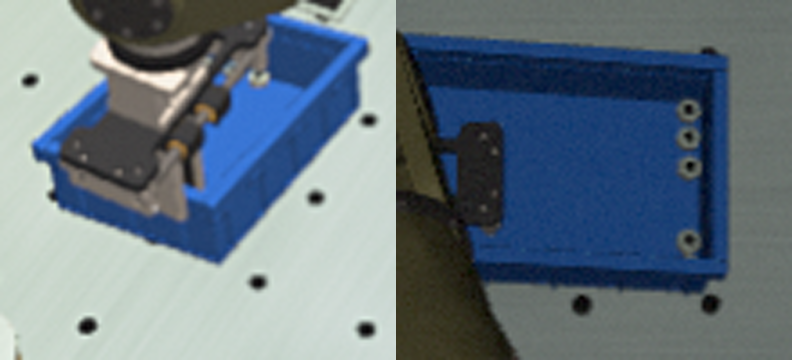

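The fit gives a right slope of 10° and a far slope of only 3.5°. The right foot edge stays on the bench, so this grip won't pitch the tote. A light grip on the near long rim should instead let it tip about the far edge, with the nuts sliding along the right wall. First I put it back.

```bash
python3 -m crank '[{"offset":[-0.005,0,-0.006],"spin":0},{"offset":[-0.01,0,-0.012],"spin":0},{"offset":[-0.015,0,-0.018],"spin":0},{"offset":[-0.02,0,-0.024],"spin":0},{"offset":[-0.025,0,-0.03],"spin":0},{"offset":[-0.03,0,-0.037],"spin":0},{"offset":[-0.035,0,-0.044],"spin":0},{"offset":[-0.04,0,-0.051],"spin":0}]' 0 18
python3 -m crank '[{"offset":[0,0,0],"spin":0},{"offset":[0,0,0],"spin":0},{"offset":[0,0,0],"spin":0},{"offset":[0,0,0],"spin":0},{"offset":[0,0,0],"spin":0},{"offset":[0,0,0.02],"spin":0},{"offset":[0,0,0.045],"spin":0},{"offset":[0,0,0.07],"spin":0}]' 0.5
python3 -m crank '[{"offset":[-0.01,-0.005,0.01],"spin":7},{"offset":[-0.02,-0.01,0.02],"spin":14},{"offset":[-0.03,-0.015,0.02],"spin":21},{"offset":[-0.04,-0.02,0.02],"spin":28},{"offset":[-0.05,-0.025,0.02],"spin":35},{"offset":[-0.06,-0.03,0.02],"spin":42},{"offset":[-0.06,-0.035,0.02],"spin":49},{"offset":[-0.06,-0.04,0.02],"spin":56}]'
python3 - <<'E'
from h import *
q=shot('top','t10')
def edges(im):
    H=cv2.cvtColor(im,cv2.COLOR_BGR2HSV); b=(H[...,0]>95)&(H[...,0]<130)&(H[...,1]>120); o=[]
    for c in(250,265,275): r=np.where(b[100:225,c])[0]+100; o.append((r[0],r[-1]))
    for c in(145,175): r=np.where(b[c,225:310])[0]+225; o.append(int(r[-1]))
    return o
for n in('t0','t7','t10'): im=cv2.imread(f'pics/{n}.png'); print(n,edges(im),nuts({'pixels':im[:,:,::-1].copy()}))
print(atz(q,(250,200),72),atz(q,(250,201),72))
E
```

```text
clock: 16.52
eef_pos: [506.2, 225.8, 21.6]
eef_rot: [3.141, -0.006, 0.007]
wrist_force: [4.2, -3.3, 25.1]
finger_gap: 12.5
clock: 17.18
eef_pos: [505.9, 225.7, 92.2]
eef_rot: [3.141, -0.005, 0.007]
wrist_force: [-0.0, -0.3, 0.0]
finger_gap: 47.0
clock: 17.85
eef_pos: [445.7, 185.5, 112.6]
eef_rot: [3.141, -0.006, 0.99]
wrist_force: [0.6, 0.2, -0.1]
finger_gap: 47.2
t0 [(np.int64(136), np.int64(199)), (np.int64(136), np.int64(199)), (np.int64(124), np.int64(199)), 281, 281] [(25, [260.0, 155.6]), (23, [234.1, 164.7]), (25, [261.6, 191.8])]
t7 [(np.int64(136), np.int64(199)), (np.int64(136), np.int64(199)), (np.int64(126), np.int64(199)), 280, 281] [(25, [273.2, 148.6]), (23, [273.3, 156.3]), (24, [273.3, 164.6]), (46, [274.1, 188.3])]
t10 [(np.int64(132), np.int64(196)), (np.int64(131), np.int64(195)), (np.int64(125), np.int64(195)), 278, 281] [(21, [270.5, 143.4]), (22, [271.5, 151.1]), (19, [272.3, 159.8]), (40, [274.0, 183.0])]
[471.59151069  72.50315635  72.        ] [468.91179766  72.5003007   72.        ]
```

```bash
python3 -m crank '[{"offset":[0.006,-0.008,0],"spin":6.5},{"offset":[0.012,-0.016,0],"spin":13},{"offset":[0.018,-0.024,0],"spin":19.5},{"offset":[0.024,-0.032,0],"spin":26},{"offset":[0.03,-0.04,0],"spin":32},{"offset":[0.036,-0.048,0],"spin":37},{"offset":[0.039,-0.051,-0.01],"spin":37},{"offset":[0.039,-0.051,-0.025],"spin":37}]' 0.5
python3 -m crank '[{"offset":[0,0,-0.015],"spin":0},{"offset":[0,0,-0.03],"spin":0},{"offset":[0,0,-0.045],"spin":0},{"offset":[0,0,-0.06],"spin":0},{"offset":[0,0,-0.067],"spin":0},{"offset":[0,0,-0.067],"spin":0},{"offset":[0,0,-0.067],"spin":0},{"offset":[0,0,-0.067],"spin":0}]'
python3 -m crank '[{"offset":[0,0,0],"spin":0},{"offset":[0,0,0],"spin":0},{"offset":[0,0,0],"spin":0},{"offset":[0,0,0],"spin":0},{"offset":[0,0,0],"spin":0},{"offset":[0,0,0],"spin":0},{"offset":[0,0,0],"spin":0},{"offset":[0,0,0],"spin":0}]' 0 10
```

```text
clock: 18.57
eef_pos: [486.1, 133.6, 87.8]
eef_rot: [3.138, -0.006, 1.64]
wrist_force: [-0.6, 0.5, 0.7]
finger_gap: 47.1
clock: 19.23
eef_pos: [486.5, 133.8, 21.5]
eef_rot: [3.137, -0.006, 1.638]
wrist_force: [0.7, 0.7, 0.7]
finger_gap: 47.0
clock: 19.9
eef_pos: [486.5, 133.8, 21.6]
eef_rot: [3.137, -0.006, 1.638]
wrist_force: [-1.1, -0.1, 2.0]
finger_gap: 12.1
```

```bash
python3 -m crank '[{"offset":[0.003,0,0.007],"spin":0},{"offset":[0.006,0,0.014],"spin":0},{"offset":[0.01,0,0.021],"spin":0},{"offset":[0.014,0.001,0.027],"spin":0},{"offset":[0.018,0.001,0.034],"spin":0},{"offset":[0.022,0.001,0.04],"spin":0},{"offset":[0.022,0.001,0.04],"spin":0},{"offset":[0.022,0.001,0.04],"spin":0}]'
python3 -c "
from h import *
print(nuts(shot('top','t11')))"
python3 -m crank '[{"offset":[0.003,0,0.003],"spin":0},{"offset":[0.006,0,0.006],"spin":0},{"offset":[0.01,0.001,0.011],"spin":0},{"offset":[0.013,0.001,0.015],"spin":0},{"offset":[0.017,0.001,0.019],"spin":0},{"offset":[0.021,0.001,0.022],"spin":0},{"offset":[0.021,0.001,0.022],"spin":0},{"offset":[0.021,0.001,0.022],"spin":0}]'
python3 -c "
from h import *
print(nuts(shot('top','t12')))"
```

```text
clock: 20.57
eef_pos: [508.7, 134.8, 61.7]
eef_rot: [3.137, -0.006, 1.638]
wrist_force: [0.1, 0.2, -4.0]
finger_gap: 14.8
[(18, [270.6, 141.4]), (24, [271.2, 148.3]), (24, [272.1, 156.5]), (19, [273.1, 176.4])]
clock: 21.28
eef_pos: [529.5, 135.7, 83.4]
eef_rot: [3.137, -0.006, 1.638]
wrist_force: [-0.4, 0.2, -3.3]
finger_gap: 16.6
[(35, [270.3, 141.7]), (16, [271.6, 150.9]), (15, [271.9, 168.0])]
```

```bash
python3 -m crank '[{"offset":[0.002,0,0.002],"spin":0},{"offset":[0.004,0,0.004],"spin":0},{"offset":[0.006,0,0.006],"spin":0},{"offset":[0.008,0,0.008],"spin":0},{"offset":[0.01,0,0.01],"spin":0},{"offset":[0.01,0,0.01],"spin":0},{"offset":[0.01,0,0.01],"spin":0},{"offset":[0.01,0,0.01],"spin":0}]'
python3 -c "
from h import *
p=shot('side','s13');q=shot('top','t13');print(nuts(q))
f=lambda p,a,b,w,h:cv2.resize(p['pixels'][a:a+h,b:b+w],None,fx=3.6,fy=3.6,interpolation=2)
cv2.imwrite('pics/c13.png',np.hstack([f(p,160,150,110,110),f(q,105,185,110,110)])[:,:,::-1])"
```

```text
clock: 22.0
eef_pos: [539.2, 135.7, 93.1]
eef_rot: [3.138, -0.006, 1.638]
wrist_force: [-0.3, -0.7, -2.9]
finger_gap: 17.3
[(78, [271.1, 149.7])]
```

```bash
python3 -m crank '[{"offset":[0,0,0],"spin":0},{"offset":[0,0,0],"spin":0},{"offset":[0,0,0],"spin":0},{"offset":[0,0,0],"spin":0},{"offset":[0,0,0],"spin":0},{"offset":[0,0,0],"spin":0},{"offset":[0,0,0],"spin":0},{"offset":[0,0,0],"spin":0}]'
python3 -c "
from h import *
p=shot('side','s14');q=shot('top','t14');print(nuts(q))
for c in(0.7,1): pass
f=lambda p,a,b,w,h,k:cv2.resize(p['pixels'][a:a+h,b:b+w],None,fx=k,fy=k,interpolation=2)
cv2.imwrite('pics/c14.png',np.hstack([f(p,165,150,100,100,3.6),f(q,120,225,72,60,6)[:360]])[:,:,::-1])"
```

```text
clock: 22.77
eef_pos: [539.2, 135.7, 93.1]
eef_rot: [3.138, -0.006, 1.638]
wrist_force: [-0.6, 0.1, -2.7]
finger_gap: 16.9
[(77, [271.2, 149.5])]
```

View pics/c14.png

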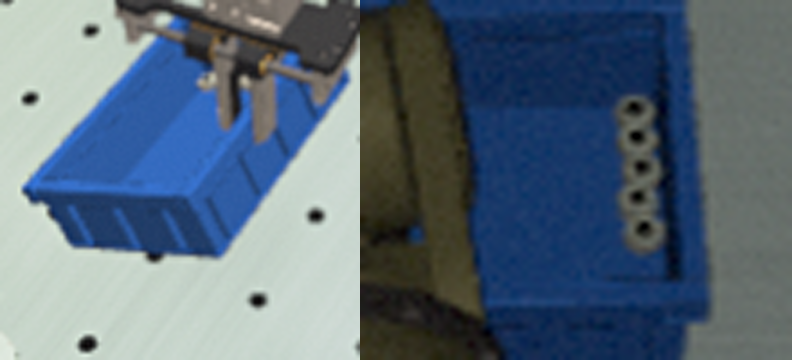

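The last view shows all five nuts in a tight column in the far right corner, at crop x≈640 and y 108–230, with the tote clearly pitched. I'll check the distances with a fit.

```bash
python3 - <<'E'
from h import *
np.set_printoptions(precision=1,suppress=True)
import h
p=manip.camera('side');q=shot('top','t15');print(nuts(q))
S=lambda a:np.array([150+a[0]/3.6-.3,165+a[1]/3.6-.3]);T=lambda a:np.array([225+(a[0]-360)/6-.4,120+a[1]/6-.4])
c=lambda x,y:np.array([88*x,123*y,72])
obs=[(p,c(1,1),S((25,188))),(p,c(-1,1),S((192,200))),(p,c(-1,-1),S((348,75))),(q,c(-1,-1),T((710,310)))]
def X(v,a): return Ro.from_euler('xyz',v[3:]).apply(a)+v[:3]*100
r=least_squares(lambda v:np.concatenate([proj(w,X(v,a))-b for w,a,b in obs]),[5.9,1.1,.5,0,.4,0]);v=r.x
print(v[:3]*100,np.degrees(v[3:]),r.fun,'lowest foot',min(X(v,np.array([80,s*115,0]))[2] for s in(1,-1)))
R=Ro.from_euler('xyz',v[3:])
for n in [(635,108),(637,138),(641,168),(637,197),(644,230)]:
    o,d=ray(q,T(n)); o=R.inv().apply(o-v[:3]*100); d=R.inv().apply(d); P=o+d*(9.5-o[2])/d[2]
    print(P,np.linalg.norm(P-[76,-111,10]))
E
```

```text
[(77, [271.1, 149.4])]
[598.  126.2  -5.9] [18.7 19.9  6.9] [-2.5  0.8  0.6 -0.2 -3.1 -1.3  2.   3.9] lowest foot -67.83269846719081
[  85.  -121.1    9.5] 13.604492040762695
[  66.5 -119.9    9.5] 13.049173831819918
[  48.2 -119.7    9.5] 29.129167659313786
[  30.5 -115.4    9.5] 45.75605942280094
[  11.  -116.6    9.5] 65.23283287843988
```

```bash
python3 - <<'E'
from h import *
np.set_printoptions(precision=1,suppress=True)
p=manip.camera('side');q=shot('top','t16')
S=lambda a:np.array([150+a[0]/3.6-.3,165+a[1]/3.6-.3]);T=lambda a:np.array([225+(a[0]-360)/6-.4,120+a[1]/6-.4])
c=lambda x,y:np.array([88*x,123*y,72])
obs=[(p,c(1,1),S((25,188))),(p,c(-1,1),S((192,200))),(q,c(-1,-1),T((710,310)))]
def X(v,a): return Ro.from_euler('xyz',v[3:]).apply(a)+v[:3]*100
def res(v):
    g=Ro.from_euler('xyz',v[3:]).inv().apply(np.array([539,136,137])-v[:3]*100)
    low=min(X(v,np.array([80,s*115,0]))[2] for s in(1,-1))
    return np.concatenate([proj(w,X(v,a))-b for w,a,b in obs]+[[(g[0]+82)/3,(g[2]-63)/5,low/3]])
r=least_squares(res,[5.9,1.1,.3,0,.4,0]);v=r.x
print(v[:3]*100,np.degrees(v[3:]),r.fun)
R=Ro.from_euler('xyz',v[3:]);print('tilt',np.degrees(np.arccos(R.as_matrix()[2,2])))
for n in [(635,108),(637,138),(641,168),(637,197),(644,230)]:
    o,d=ray(q,T(n)); o=R.inv().apply(o-v[:3]*100); d=R.inv().apply(d); P=o+d*(9.5-o[2])/d[2]
    print(P,np.linalg.norm(P-[76,-111,10]))
E
```

```text
[584.5 114.2  40.3] [ 3.8 24.1  2.2] [-0.4  0.4 -0.5 -0.3  0.5  0.   0.6  1.1  0.2]
tilt 24.35991594448075
[ 77.1 -99.2   9.5] 11.876072882348168
[ 58.7 -99.4   9.5] 20.814348656524555
[  40.6 -100.5    9.5] 36.9058623808179
[ 23.4 -98.    9.5] 54.2161210177988
[   4.  -100.4    9.5] 72.74603459758269
```

```bash
python3 -c "
from h import *
s=manip.read_state();print(s['clock'],s['finger_gap'],s['eef_pos'],s['wrist_force']);print(nuts(manip.camera('top')));print(manip.sign_off())"
```

```text
23.0667 17.491944241849218 [539.1458976  135.68103087  93.06204322] [-1.37750053  0.65103124 -3.53684954]
[(75, [271.1, 149.3])]
the job is handed in; nothing more can be done
None
```

I handed the job in at about 23 s with the tote held tipped. All five nuts are together in its far right corner, the one nearest the lantern frame. No verdict was reported.

**How it was done:** I tipped the tote to the right by its near long rim, so all the nuts lined the right wall. I set it down and regripped the near rim with a light 10 N grip. Then I tipped it about its far edge until the nuts slid along the wall into the corner.

**Last checks:**
- **Tilt:** about 24°, with the far edge estimated to rest on the bench.
- **Nuts:** about 12 to 73 mm from the corner, against the 100 mm limit. They looked still over the last few pictures.
- **Hold:** the finger gap was about 17 mm on the tilted rim, and the wrist carried about 3.5 N.

**What failed or disagreed:**
- **First grasp missed:** the fingers shut on top of the rim. The real fingertips sit about 25 mm higher than the reported TCP, and I corrected for that.
- **Grip on the left short rim:** this would not tip the tote forward, so I set it down and dropped it. It left the tote about 10 mm further forward and turned about 4°.
- **Pose fits:** the first final fit was poor, with errors up to 4 pixels, because one corner was cut off by the crop. The tilt and nut distances come from a refit without that corner, using the grip point and bench contact as constraints.
- **Finger gap:** readings drifted between 16.9 and 17.5 mm during the hold.
- **Bystanders:** I did not measure them again at the end. The lantern showed no movement after the first tip.

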